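# Load the tile clamp and hold its cover plate ready for the screws

### The job

Lay the terracotta tile flat in the bed of the tile clamp, setting it down gently rather than dropping it, and let go of it. Then lift the cover plate by its handle and finish while still holding it, level and still about 15 mm above the clamp's end blocks and touching neither clamp nor tile, with its three holes centred over the three threaded holes (two at one end, one at the other) so that a helper can start the screws: do not put it down or let go. Leave the jar, the mallet and the bowl alone.

Things in the scene. Friction and masses are not known exactly. Their poses are not given: they have to be found in the camera images.
- tile_center (a point): Centre of a loose unglazed terracotta tile, a flat block 80 x 45 x 14 mm (own x, y, z), about 0.11 kg, lying flat on the table; the point is half-way up, 7 mm above its underside. It must be set down gently, not dropped: falling more than about 1 cm fails.
- tile: The same tile; origin at the centre of its underside, x along its 80 mm length.
- jig_bed (a point): Centre of the tile clamp's bed, on its floor, 10 mm above the table; x along the clamp's length, z up. End blocks and four corner lips, 12 mm tall, leave a pocket 84 (x) x 49 (y) mm for the tile: 2 mm play each side. The middle 52 mm of each long side is open, for fingers that hold the tile across its 45 mm width. The seated tile stands 2 mm above the block tops.
- jig: The tile clamp, fixed to the table: a dark steel base 190 x 105 x 10 mm (own x, y, z) with an aluminium end block (50 x 105 mm, 12 mm tall, top 22 mm above the table) at each x end. Origin at the centre of its underside, on the table; axes as jig_bed.
- plate_grip (a point): Centre of the cover plate's handle: a dark wooden bar 90 mm long (along plate x), 14 mm wide, 14 mm high, on two 10 mm round posts at x = +-36 mm. This point is 38 mm above the plate's underside, over its middle and centre of mass; the bar's underside is 25 mm above the plate's upper face. Axes as the plate's.
- plate: Loose cover plate, steel, 170 x 90 x 6 mm (own x, y, z), about 0.4 kg, with three plain 16 mm through holes, lying flat on the table, handle up. Origin at the centre of its underside; x along its length towards the end with two holes. Its x axis starts within about 1 rad of the clamp's.
- jig_hole0 (a point): Mouth (centre, on the block's top face, 22 mm above the table) of an 8 mm threaded hole in the tile clamp: the hole nearer +y of the pair at the +x end, at (68, 30) mm from the clamp's middle in the clamp's own x, y.
- plate_hole0 (a point): Centre, at the plate's underside, of a 16 mm hole in the cover plate: the hole nearer +y of the pair at the +x end, at (68, 30) mm from the plate's middle in the plate's own x, y; it belongs over jig_hole0.
- jig_hole1 (a point): Mouth (centre, on the block's top face, 22 mm above the table) of an 8 mm threaded hole in the tile clamp: the hole nearer -y of the pair at the +x end, at (68, -30) mm from the clamp's middle in the clamp's own x, y.
- plate_hole1 (a point): Centre, at the plate's underside, of a 16 mm hole in the cover plate: the hole nearer -y of the pair at the +x end, at (68, -30) mm from the plate's middle in the plate's own x, y; it belongs over jig_hole1.
- jig_hole2 (a point): Mouth (centre, on the block's top face, 22 mm above the table) of an 8 mm threaded hole in the tile clamp: the single hole at the -x end, at (-68, 0) mm from the clamp's middle in the clamp's own x, y.
- plate_hole2 (a point): Centre, at the plate's underside, of a 16 mm hole in the cover plate: the single hole at the -x end, at (-68, 0) mm from the plate's middle in the plate's own x, y; it belongs over jig_hole2.
- jar: Bystander: amber glass jar with black lid, 64 mm across, 85 mm tall, on the far part of the table; origin under its centre.
- mallet: Bystander: mallet with black rubber head and wooden handle, 260 mm long, lying on the far part of the table.
- bowl: Bystander: white ceramic bowl, 100 mm across, 40 mm tall, on the far part of the table; origin under its centre.
Not all that is in view belongs to the job. Of the things that look like the tile, the larger one is meant. Several things have the shape of the plate; the one meant has the colours described above.

How it is judged:
By the outcome, as a careful person would: the job done as asked, in the order asked, and still so for the second after the job is handed in, while the arm keeps its last pose, push and grip.
It also fails if it takes over 64 s, if anything falls off the work surface, if the arm or the gripper's body presses on something with over 40 N, if the wrist force passes 120 N, or if a joint passes its speed limit or range.

### The arm

A 7-joint arm with a two-finger parallel gripper is mounted at the origin on the work surface. World frame = base frame: x ahead of the robot, y to its left, z up, the work surface at z = 0. Lengths are in mm, angles in rad, forces in N, time in s.
With the tool pointing down it reaches from about 400 to 900 mm from the base axis. Payload 5.5 kg.
Tool frame: the origin (TCP) lies at the very end of the fingers, on their centre line; the grasp point (between the pads) lies ctrl.grip_point_offset behind it (ctrl.grip_point_offset is the distance from the TCP to the grasp point, in mm); z points along the fingers, y is the line along which they close (so a half turn about z gives the same grasp; the last joint's range is limited). The gripper opens to 85 mm and grips with 20 to 120 N. Pads are 22 mm wide; open, the fingers measure 114 mm over their backs; the gripper's body (76 mm by 85 mm) begins 54 mm behind the grasp point. The pads swing forward as they close: fully open they stand 13 mm farther back than shut.
Start: joints at [1.58, 0.501, -0.427, 1.55, 0.221, 1.138, -0.21], TCP at [163.238, -629.168, 231.31] pointing down, gripper open.
Joint ranges: [-2.88, 2.88], [-0.31, 2.03], [-1.54, 1.56], [0.2, 2.42], [-1.41, 4.55], [0.19, 2.02], [-2.57, 2.57]. Speed limits (rad/s): [2.57, 2.57, 3.14, 3.14, 3.14, 3.14, 3.14].

### API

Orientations are given as a 3x3 rotation matrix whose columns are the frame's x, y, z axes.
In Python, from station import monitor, viewer, workorder, ctrl gives the robot as it stands.
- The arm moves only by the tool send_rows, never from a script. Its argument "deltas" is a list that holds one entry, the list of rows, each a list of 7 numbers: the shift along the tool's x, y, z in cm, then the turn, a rotation vector about the tool's x, y, z in degrees, then the opening in per cent of the stroke, from 0 (shut) to 100 (fully open). In form: [[[dx, dy, dz, ax, ay, az, hand], ...]]. A call has 1 to 5 rows; each row shifts and turns the commanded pose from where the row before left it, along the tool's axes as they then stand; what a row does not reach is not made up. A row lasts 1/10 s, in which the tool goes at most 50 mm and 8.59 degrees, less where a joint would pass 70% of its speed; a pose out of reach is approached as far as the arm can. A call with a gripper value outside its range is refused whole. The fingers move at their own pace and stop on an object; the grip force is fixed at half the most. Time passes only in rows, so rows that do not move let the fingers close. It gives the time, the measured TCP pose, the force, the opening and the grip force at its end, in the units of the state.
- monitor.state(): the state, without advancing time (a new reading comes with each control period).
- viewer.read_camera(name): name is "scene" or "top" or "wrist"; returns a dict with "image" (420x560x3 uint8, blue, green, red), "mtx" (3x3 intrinsics, pixels), "distortion" ([k1, k2, p1, p2, k3] as OpenCV has them; the pictures are not rectified), "R" (3x3) and "t" (3): a world point X has camera coordinates R X + t; the wrist camera has in their place "T_tool_cam" (4x4, takes a point from camera to tool coordinates, whose origin is the TCP and whose axes are the flange's). Camera axes: x right, y down, z forward; pixel columns grow to the right and rows downward; lengths in mm; the calibration is good to about 2 mm. A picture is of the moment at which its call begins: read the wrist's pose just before it. There is no depth.
- workorder.finish_job(): hands the job in; it is judged then, once.
The state is a dict: "time_s": time; "joints": joint angles; "dq": joint speeds; "tau": joint torques, N m; "tcp_pos": TCP position; "tool_rot": TCP orientation; "force": force on the tool from outside, world axes, zero at the start; "wrist_torque": the same for the moment, N m; "width": finger opening in mm; "grip_force": force on a finger pad.
Only numpy, scipy, OpenCV 4.12 (cv2) and the standard library are available. Lean on these libraries where they do the work, as an engineer would, in place of code of your own. Each camera call takes 0.05 s, during which the arm holds its last target. There are 200 camera calls.

## Working session

There is one attempt and no reset: what is moved stays moved. The work goes in short steps, Python scripts to look and compute and a tool call to move; the robot and the scene stay as the last step left them, time stands still between calls to the robot, and variables do not carry over. Pictures are saved under pics/ and viewed, at most 10 in all, crops included, and the job is handed in when it is done.

Besides the shell and the picture viewer there is one more tool, called after ">>>" as a command line: name --argument value ..., lists and objects as JSON in quotes. send_rows: Moves the arm, as the interface text tells. Its arguments: {"type":"object","properties":{"deltas":{"type":"array"}},"required":["deltas"]}

```bash
mkdir -p pics; ls
cat > h.py <<'E'
import sys; sys.path.insert(0,'.')
import numpy as np, cv2
from station import monitor, viewer, workorder, ctrl
def cam(n):
    s=monitor.state(); c=viewer.read_camera(n)
    if n=='wrist':
        T=np.eye(4); T[:3,:3]=np.array(s['tool_rot']); T[:3,3]=s['tcp_pos']
        W=T@np.array(c['T_tool_cam']); c['R']=W[:3,:3].T; c['t']=-c['R']@W[:3,3]
    for k in('R','t','mtx','distortion'): c[k]=np.array(c[k],float)
    return c
def save(c,f,box=None,s=1):
    im=c['image']
    if box: im=im[box[1]:box[3],box[0]:box[2]]
    cv2.imwrite('pics/'+f,cv2.resize(im,None,fx=s,fy=s,interpolation=cv2.INTER_CUBIC))
def ray(c,uv):
    p=cv2.undistortPoints(np.array(uv,float).reshape(-1,1,2),c['mtx'],c['distortion']).reshape(-1,2)
    d=np.c_[p,np.ones(len(p))]@c['R']; return -c['R'].T@c['t'],d
def onz(c,uv,z):
    o,d=ray(c,uv); return o+d*((z-o[2])/d[:,2])[:,None]
def proj(c,X):
    return cv2.projectPoints(np.array(X,float).reshape(-1,3),cv2.Rodrigues(c['R'])[0],c['t'],c['mtx'],c['distortion'])[0].reshape(-1,2)
def tri(cs,uvs):
    A=0;b=0
    for c,uv in zip(cs,uvs):
        o,d=ray(c,[uv]); d=d[0]/np.linalg.norm(d[0]); M=np.eye(3)-np.outer(d,d); A=A+M; b=b+M@o
    return np.linalg.solve(A,b)
E
python3 - <<'E'
from h import *
import pickle
a=cam('scene');b=cam('top');w=cam('wrist')
pickle.dump((a,b,w),open('c0.pkl','wb'))
cv2.imwrite('pics/top0.png',cv2.resize(b['image'],(800,600),interpolation=cv2.INTER_CUBIC))
cv2.imwrite('pics/scene0.png',cv2.resize(a['image'],(800,600),interpolation=cv2.INTER_CUBIC))
s=monitor.state();print(s['tool_rot'],s['width'],ctrl.grip_point_offset,s['tcp_pos'])
for c in(a,b,w):print(-c['R'].T@c['t'],c['R'][2],c['distortion'],c['mtx'][0])
E
```

```text
pics
[[ 9.67948428e-01  2.51148852e-01 -3.06777929e-04]
 [ 2.51149030e-01 -9.67947338e-01  1.45435924e-03]
 [ 6.83157727e-05 -1.48479172e-03 -9.99998895e-01]] 85.81487385678051 18.700000000000003 [ 163.0549343  -628.6735872   230.49571267]
[1228.05030209  579.18020114  720.97996709] [-0.60359612 -0.49573288 -0.62443625] [-0.12196223  0.          0.          0.          0.        ] [413.21260564   0.         268.58506254]
[ 423.50238369   63.57234012 1304.65575785] [ 0.14446347  0.00778681 -0.9894795 ] [0.0548099 0.        0.        0.        0.       ] [531.63476963   0.         290.49722324]
[ 242.72760534 -608.4168273   371.96857043] [-0.30994279 -0.07858781 -0.94750168] [-0.02018375  0.          0.          0.          0.        ] [371.45199094   0.         275.64040046]
```

View pics/top0.png

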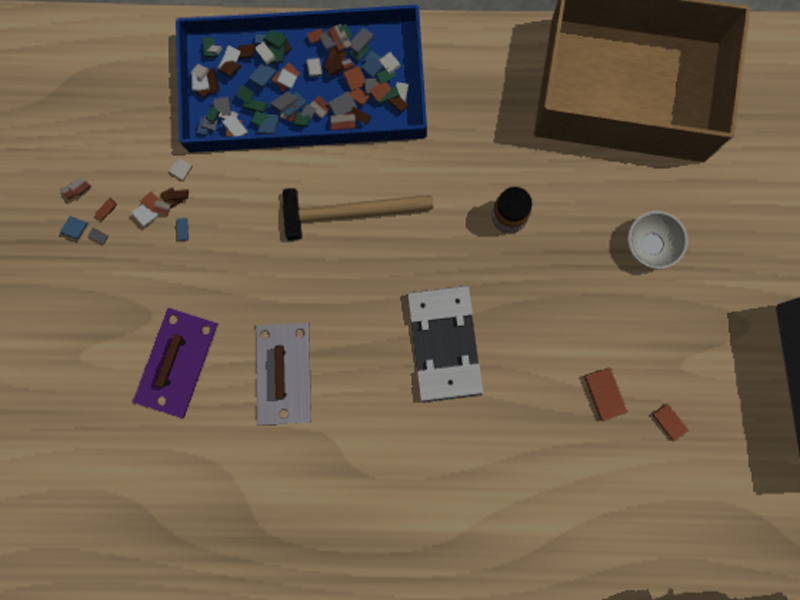

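View pics/scene0.png

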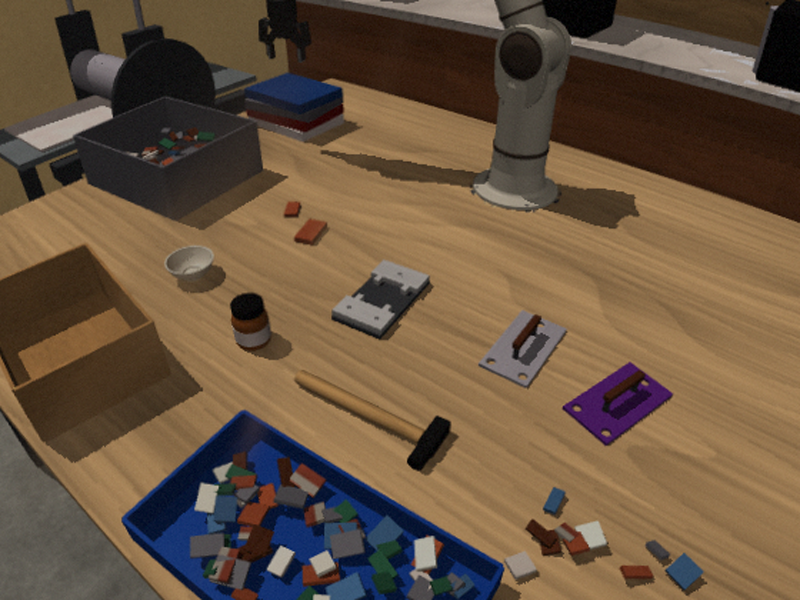

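The top view (800x600) shows the tile at about (606,394), the clamp at (446,343) with its hole pair at the upper end, and the grey plate at (283,373), its hole pair also at the upper end. The purple plate and the smaller tile are decoys. In the scene view the tile is at (311,231), the clamp at (381,298) and the plate at (523,348).

```bash
cat > r.py <<'E'
from h import *
import pickle
a,b,w=pickle.load(open('c0.pkl','rb'))
T=lambda p:np.array(p)*.7
print('tile',onz(b,T([[606,394],[586,372],[610,368],[627,412],[602,420]]),14))
print('jigholes',onz(b,T([[458,301],[423,305],[450,382]]),22))
print('plateholes',onz(b,T([[300,333],[264,334],[284,413]]),6))
print('bar ends',onz(b,T([[279,346],[280,399]]),45))
print('tri tile',tri([b,a],[T([606,394]),T([311,229])]))
print('tri jig holes', tri([b,a],[T([450,382]),T([404,267])]))
print('tri bar', tri([b,a],[T([279.5,372]),T([527,335])]))
s=monitor.state();M=np.array(s['tool_rot']);print(M.T@(np.array([500,-220,300])-s['tcp_pos']),w['R'],s['time_s'])
E
python3 r.py
```

```text
tile [[ 473.12273158 -249.86840197   14.        ]
 [ 509.3707906  -217.10838305   14.        ]
 [ 516.91507766 -257.47519023   14.        ]
 [ 443.93481077 -284.06020297   14.        ]
 [ 429.79503677 -242.29863063   14.        ]]
jigholes [[6.25865960e+02 4.47158333e-01 2.20000000e+01]
 [6.17927326e+02 6.01217159e+01 2.20000000e+01]
 [4.87750839e+02 1.25744950e+01 2.20000000e+01]]
plateholes [[568.02384376 270.72931062   6.        ]
 [565.26080546 332.36627813   6.        ]
 [431.56838434 292.12437027   6.        ]]
bar ends [[541.36634805 298.47523373  45.        ]
 [453.98904386 292.85729838  45.        ]]
tri tile [ 472.82657415 -249.79132381   12.48380348]
tri jig holes [484.97188756  16.13438492  36.84258778]
tri bar [498.95807991 299.07926578  29.2472916 ]
[ 428.78817011 -311.05434384  -69.01321966] [[ 0.25188732 -0.96775423 -0.00212872]
 [-0.91678146 -0.23932344  0.31974371]
 [-0.30994279 -0.07858781 -0.94750168]] 0.15
```

>>> send_rows --deltas '[[[3.6, -3.1, 0, 0, 0, 0, 100], [3.6, -3.1, 0, 0, 0, 0, 100], [3.6, -3.1, 0, 0, 0, 0, 100], [3.6, -3.1, 0, 0, 0, 0, 100], [3.6, -3.1, 0, 0, 0, 0, 100]]]'

```text
time_s: 0.65
tcp_pos: [299.2, -432.1, 231.2]
tool_rot: [[0.968, 0.251, -0.0], [0.251, -0.968, 0.0], [-0.0, -0.0, -1.0]]
force: [1.4, 0.0, -0.2]
width: 85.2
grip_force: 0.0
```

>>> send_rows --deltas '[[[4.2, -2.6, 0.3, 0, 0, 0, 100], [4.2, -2.6, 0.3, 0, 0, 0, 100], [4.2, -2.6, 1.3, 0, 0, 0, 100], [4.2, -2.6, 1.3, 0, 0, 0, 100], [4.2, -2.6, 1.3, 0, 0, -3, 100]]]'

```text
time_s: 1.15
tcp_pos: [468.0, -256.3, 186.8]
tool_rot: [[0.953, 0.302, 0.0], [0.302, -0.953, -0.001], [0.0, 0.001, -1.0]]
force: [0.7, -0.7, 0.0]
width: 85.2
grip_force: 0.0
```

>>> send_rows --deltas '[[[0, 0, 0, 0, 0, 0, 100], [0, 0, 0, 0, 0, 0, 100]]]'

```text
time_s: 1.35
tcp_pos: [467.5, -255.9, 186.6]
tool_rot: [[0.952, 0.305, -0.001], [0.305, -0.952, 0.001], [-0.0, -0.001, -1.0]]
force: [-0.9, -0.9, -0.9]
width: 85.3
grip_force: 0.0
```

```bash
cat > w.py <<'E'
from h import *
import pickle,sys
n=sys.argv[1]; w=cam('wrist'); pickle.dump(w,open(n+'.pkl','wb'))
save(w,n+'.png',None,1.4); s=monitor.state(); print(s['tcp_pos'],s['time_s'])
E
python3 w.py w1
```

```text
[ 466.61155045 -257.71752503  186.79457344] 1.4
```

View pics/w1.png

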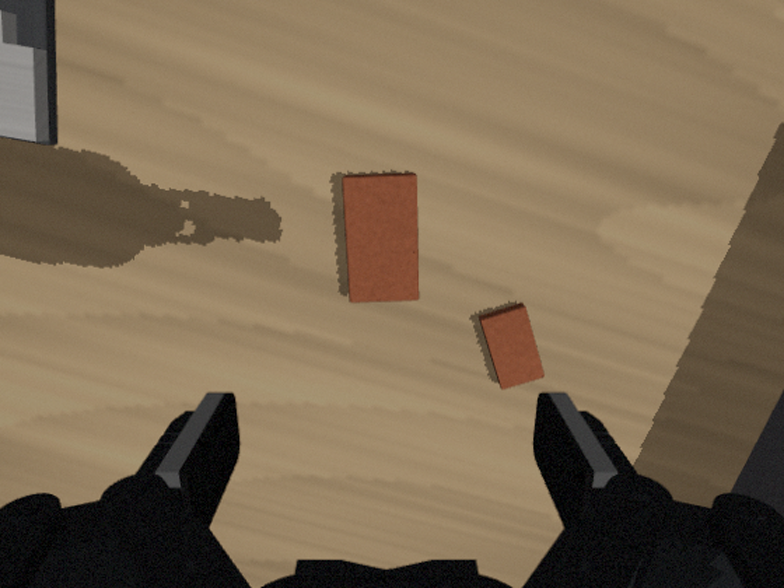

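The wrist picture (784 wide) shows the tile's top face with corners near (343,175), (416,174), (419,300) and (349,302). The small decoy is at (512,345), and the fingers are open at the bottom.

```bash
cat > tile.py <<'E'
from h import *
import pickle,sys
def tilequad(w,near=None):
    im=cv2.GaussianBlur(w['image'],(3,3),0); h=cv2.cvtColor(im,cv2.COLOR_BGR2HSV)
    m=((h[...,0]<12)&(h[...,1]>120)&(h[...,2]>105)).astype(np.uint8)
    n,l,st,ce=cv2.connectedComponentsWithStats(m)
    i=1+np.argmax(st[1:,4]); c=cv2.findContours((l==i).astype(np.uint8),0,cv2.CHAIN_APPROX_NONE)[0][0]
    q=cv2.approxPolyDP(c,0.05*cv2.arcLength(c,True),True).reshape(-1,2).astype(np.float32)
    return cv2.cornerSubPix(cv2.cvtColor(im,cv2.COLOR_BGR2GRAY),q.copy(),(3,3),(-1,-1),(3,50,.01)),q,c
def pose(w,z):
    s,q,c=tilequad(w); P=onz(w,s,z)[:,:2]
    ctr=P.mean(0); e=[np.linalg.norm(P[i]-P[(i+1)%4]) for i in range(4)]
    i=int(e[1]>e[0]); v=(P[(i+1)%4]-P[i])-(P[(i+3)%4]-P[(i+2)%4]); a=np.arctan2(v[1],v[0]); a=(a+np.pi/2)%np.pi-np.pi/2
    return ctr,a,np.round(e,1),s
if __name__=='__main__':
    for n in sys.argv[1:]:
        w=pickle.load(open(n+'.pkl','rb')); print(*pose(w,14)[:3], tilequad(w)[1].tolist())
    if len(sys.argv)>2:
        ws=[pickle.load(open(n+'.pkl','rb')) for n in sys.argv[1:]]
        print(tri(ws,[pose(w,14)[3].mean(0) for w in ws]))
E
python3 tile.py w1
python3 - <<'E'
from h import *
w=__import__('pickle').load(open('w1.pkl','rb'));print(w['image'][170,272],w['image'][124,272], w['image'][125,240])
E
```

```text
[ 475.31942319 -250.42367309] 0.34224328023778083 [43.1 77.6 44.2 79.7] [[296.0, 125.0], [245.0, 128.0], [250.0, 214.0], [298.0, 212.0]]
[ 48  72 127] [33 45 72] [ 61  85 100]
```

>>> send_rows --deltas '[[[0.5, -0.2, 4.5, 0, 0, -1.8, 100], [0.4, -0.1, 4.5, 0, 0, 0, 100], [0, 0, 0, 0, 0, 0, 100]]]'

```text
time_s: 1.7
tcp_pos: [469.2, -251.9, 92.1]
tool_rot: [[0.945, 0.328, -0.01], [0.328, -0.945, 0.005], [-0.007, -0.008, -1.0]]
force: [-1.2, 0.0, -0.2]
width: 85.2
grip_force: 0.0
```

```bash
python3 w.py w2; sleep 0; python3 w.py w3; python3 tile.py w1 w2 w3; python3 tile.py w1 w2
python3 - <<'E'
from h import *
s=monitor.state();print(s['tool_rot'],s['tcp_pos'])
E
```

```text
[ 471.30850128 -252.49742837   94.9652373 ] 1.75
[ 473.41305364 -253.14531318   97.1783459 ] 1.8
[ 475.31942319 -250.42367309] 0.34224328023778083 [43.1 77.6 44.2 79.7] [[296.0, 125.0], [245.0, 128.0], [250.0, 214.0], [298.0, 212.0]]
[ 476.22721682 -249.44443439] 0.8678837074136041 [43.1 39.  47.6 90.8] [[312.0, 147.0], [240.0, 149.0], [273.0, 203.0], [245.0, 265.0], [310.0, 265.0]]
[ 477.29441203 -248.95707141] 0.8097989628998099 [43.1 33.4 53.3 90.8] [[309.0, 149.0], [238.0, 152.0], [270.0, 195.0], [244.0, 266.0], [308.0, 265.0]]
[ 472.60750635 -250.69098523   -4.23927921]
[ 475.31942319 -250.42367309] 0.34224328023778083 [43.1 77.6 44.2 79.7] [[296.0, 125.0], [245.0, 128.0], [250.0, 214.0], [298.0, 212.0]]
[ 476.22721682 -249.44443439] 0.8678837074136041 [43.1 39.  47.6 90.8] [[312.0, 147.0], [240.0, 149.0], [273.0, 203.0], [245.0, 265.0], [310.0, 265.0]]
[ 473.74529211 -250.5020603     0.8357935 ]
[[ 9.44326058e-01  3.29006106e-01 -1.81077459e-03]
 [ 3.29007578e-01 -9.44327105e-01  5.77397535e-04]
 [-1.51999621e-03 -1.14101010e-03 -9.99998194e-01]] [ 473.41305364 -253.14531318   97.1783459 ]
```

View pics/w3.png

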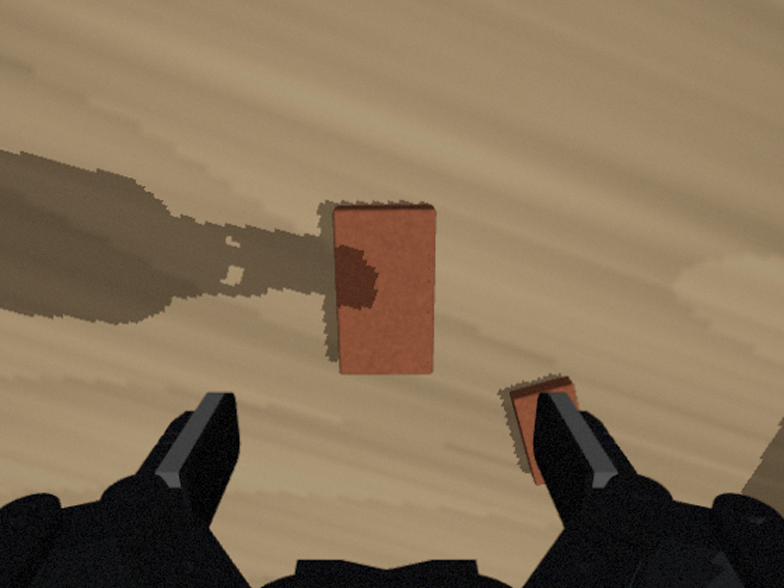

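The tile's top face has corners near (334,209), (435,209), (433,374) and (340,374) px, with the arm's shadow on its left edge. I'll use the hull of the mask.

```bash
sed -i 's/    q=cv2.approx/    c=cv2.convexHull(c)\n    q=cv2.approx/' tile.py; python3 w.py w4; python3 tile.py w1 w4
python3 - <<'E'
from h import *
s=monitor.state();print(s['tool_rot'],s['tcp_pos'])
E
```

```text
[ 474.85851    -253.5263614    98.60609602] 1.85
[ 475.31942319 -250.42367309] 0.34224328023778083 [79.7 44.2 77.6 43.1] [[296.0, 125.0], [298.0, 212.0], [250.0, 214.0], [245.0, 128.0]]
[ 475.81544539 -250.32312452] 0.3433332061758163 [79.9 44.2 78.1 42.5] [[307.0, 152.0], [305.0, 266.0], [242.0, 267.0], [237.0, 153.0]]
[ 474.6939928  -250.56205524    4.55811307]
[[ 9.44233080e-01  3.29275856e-01  1.14058846e-03]
 [ 3.29277056e-01 -9.44232709e-01 -1.10064553e-03]
 [ 7.14564929e-04  1.41483553e-03 -9.99998744e-01]] [ 474.85851    -253.5263614    98.60609602]
```

>>> send_rows --deltas '[[[0, 0, 0, 0, 0, 0, 100], [0, 0, 0, 0, 0, 0, 100]]]'

```text
time_s: 2.05
tcp_pos: [475.8, -253.2, 99.4]
tool_rot: [[0.944, 0.33, 0.003], [0.33, -0.944, -0.003], [0.002, 0.003, -1.0]]
force: [0.1, -0.5, 0.9]
width: 85.0
grip_force: 0.0
```

```bash
cat > ts.py <<'E'
from tile import *
# several readings: tile pose in the world and relative to the tool (cancels pose noise)
for k in range(int(sys.argv[1])):
    w=cam('wrist'); s=monitor.state()
    pickle.dump(w,open('wl.pkl','wb'))
    c,a,e,_=pose(w,14); M=np.array(s['tool_rot'])
    W=np.linalg.inv(np.r_[np.c_[w['R'],w['t']],[[0,0,0,1]]])@np.linalg.inv(np.array(w['T_tool_cam'])) # tool pose used
    r=W[:3,:3].T@(np.r_[c,14]-W[:3,3])
    print(W[:3,3].round(1),np.arctan2(W[1,0],W[0,0]).round(4),'tile',c.round(1),a.round(4),e,'rel',r.round(1),np.linalg.norm(s['dq']).round(3))
E
python3 ts.py 4; python3 tile.py w1 wl
```

```text
[ 475.8 -253.2   99.4] 0.3366 tile [ 475.7 -250.4] 0.3454 [79.5 43.9 77.9 43. ] rel [ 0.7 -3.  85.3] 0.013
[ 475.6 -253.    99. ] 0.3369 tile [ 475.9 -250.4] 0.3399 [43.9 78.4 41.8 79.8] rel [ 1.  -2.6 85. ] 0.015
[ 475.3 -252.7   98.7] 0.337 tile [ 475.7 -250. ] 0.3511 [80.1 43.6 78.7 43.3] rel [ 1.2 -2.6 84.7] 0.014
[ 475.1 -252.5   98.3] 0.3372 tile [ 475.6 -250.2] 0.3472 [80.  43.8 77.5 43.1] rel [ 1.2 -2.2 84.3] 0.01
[ 475.31942319 -250.42367309] 0.34224328023778083 [79.7 44.2 77.6 43.1] [[296.0, 125.0], [298.0, 212.0], [250.0, 214.0], [245.0, 128.0]]
[ 475.62471573 -250.16649702] 0.3472066176168327 [80.  43.8 77.5 43.1] [[306.0, 154.0], [304.0, 268.0], [241.0, 269.0], [236.0, 157.0]]
[ 475.02868909 -250.36159234    6.26664788]
```

Run:
```python
from h import *
import pickle
w=pickle.load(open('w3.pkl','rb'));T=np.array(w['T_tool_cam']);print(T.round(2))
I=np.linalg.inv(T)
for x in(-11,0,11):
  for z in(-13,-6,0):
    for y in(42.6,57):
      print(x,y,z,(1.4*cv2.projectPoints(np.array([[x,y,z]],float),cv2.Rodrigues(I[:3,:3])[0],I[:3,3],w['mtx'],w['distortion'])[0].ravel()).round())
```

```text
[[   0.     -0.95   -0.32   82.23]
 [   1.      0.      0.      0.23]
 [   0.     -0.32    0.95 -141.62]
 [   0.      0.      0.      1.  ]]
-11 42.6 -13 [530. 453.]
-11 57 -13 [579. 453.]
-11 42.6 -6 [524. 439.]
-11 57 -6 [571. 439.]
-11 42.6 0 [520. 428.]
-11 57 0 [565. 428.]
0 42.6 -13 [534. 420.]
0 57 -13 [584. 420.]
0 42.6 -6 [528. 407.]
0 57 -6 [576. 407.]
0 42.6 0 [523. 397.]
0 57 0 [569. 397.]
11 42.6 -13 [538. 386.]
11 57 -13 [589. 386.]
11 42.6 -6 [531. 374.]
11 57 -6 [580. 374.]
11 42.6 0 [526. 365.]
11 57 0 [573. 365.]
```

>>> send_rows --deltas '[[[0, 0, 1.5, 0, 0, -0.5, 100], [0, 0, 1.5, 0, 0, 0, 100], [0, 0, 1.5, 0, 0, 0, 100], [0, 0, 1, 0, 0, 0, 100], [0, 0, 0.5, 0, 0, 0, 100]]]'

```text
time_s: 2.75
tcp_pos: [473.6, -251.2, 35.1]
tool_rot: [[0.941, 0.34, -0.002], [0.34, -0.941, 0.002], [-0.002, -0.002, -1.0]]
force: [0.4, 0.3, -0.3]
width: 85.2
grip_force: 0.0
```

>>> send_rows --deltas '[[[0, 0, 0, 0, 0, 0, 100], [0, 0, 0, 0, 0, 0, 100], [0, 0, 0, 0, 0, 0, 100]]]'

```text
time_s: 3.05
tcp_pos: [475.2, -252.1, 37.7]
tool_rot: [[0.941, 0.34, 0.001], [0.34, -0.941, -0.001], [0.001, 0.001, -1.0]]
force: [-0.0, 0.6, 0.1]
width: 84.8
grip_force: 0.0
```

```bash
python3 ts.py 3; python3 tile.py w1 wl; python3 w.py w5
```

```text
[ 475.2 -252.1   37.7] 0.3464 tile [ 453.4 -258.2] -1.2239 [43.4 30.7 43.8 31. ] rel [-22.6  -1.7  23.7] 0.004
[ 475.1 -252.2   37.7] 0.3463 tile [ 453.6 -258.1] -1.2194 [43.6 31.  43.8 31.3] rel [-22.3  -1.7  23.7] 0.004
[ 475.1 -252.2   37.8] 0.3462 tile [ 453.7 -258.2] -1.206 [30.2 44.1 30.9 43.6] rel [-22.2  -1.6  23.7] 0.004
[ 475.31942319 -250.42367309] 0.34224328023778083 [79.7 44.2 77.6 43.1] [[296.0, 125.0], [298.0, 212.0], [250.0, 214.0], [245.0, 128.0]]
[ 453.71710992 -258.23993974] -1.2059809013080995 [30.2 44.1 30.9 43.6] [[315.0, 271.0], [312.0, 323.0], [231.0, 322.0], [229.0, 271.0]]
[ 489.90149479 -246.12057773   74.09194078]
[ 474.9159536  -252.20159776   37.61049061] 3.25
```

>>> send_rows --deltas '[[[0.12, -0.18, 1.0, 0, 0, 0, 100], [0, 0, 1.0, 0, 0, 0, 100], [0, 0, 0.8, 0, 0, 0, 100], [0, 0, 0.4, 0, 0, 0, 100], [0, 0, 0.2, 0, 0, 0, 100]]]'

```text
time_s: 3.75
tcp_pos: [474.7, -249.5, 2.2]
tool_rot: [[0.941, 0.34, -0.001], [0.34, -0.941, 0.001], [-0.001, -0.001, -1.0]]
force: [0.2, -0.3, 0.4]
width: 85.3
grip_force: 0.0
```

>>> send_rows --deltas '[[[0, 0, 0, 0, 0, 0, 100], [0, 0, 0, 0, 0, 0, 100], [0, 0, 0, 0, 0, 0, 70], [0, 0, 0, 0, 0, 0, 40], [0, 0, 0, 0, 0, 0, 20]]]'

```text
time_s: 4.25
tcp_pos: [475.3, -250.0, 3.5]
tool_rot: [[0.941, 0.339, 0.0], [0.339, -0.941, -0.0], [0.0, 0.0, -1.0]]
force: [-3.7, 3.2, 39.6]
width: 44.0
grip_force: 30.9
```

>>> send_rows --deltas '[[[0, 0, 0, 0, 0, 0, 20], [0, 0, 0, 0, 0, 0, 20], [0, 0, 0, 0, 0, 0, 20], [0, 0, 0, 0, 0, 0, 20], [0, 0, 0, 0, 0, 0, 20]]]'

```text
time_s: 4.75
tcp_pos: [475.5, -250.1, 3.8]
tool_rot: [[0.941, 0.339, 0.001], [0.339, -0.941, -0.001], [0.0, 0.001, -1.0]]
force: [-0.9, 0.2, 5.3]
width: 42.5
grip_force: 61.3
```

>>> send_rows --deltas '[[[0, 0, -0.5, 0, 0, 0, 20], [0, 0, -1.5, 0, 0, 0, 20], [0, 0, -2.5, 0, 0, 0, 20], [0, 0, -2.5, 0, 0, 0, 20], [0, 0, -2, 0, 0, 0, 20]]]'

```text
time_s: 5.25
tcp_pos: [475.6, -249.9, 95.4]
tool_rot: [[0.941, 0.34, 0.001], [0.34, -0.941, -0.001], [0.001, 0.001, -1.0]]
force: [0.8, 0.1, -0.5]
width: 43.0
grip_force: 61.3
```

Run:
```python
from h import *
s=monitor.state();M=np.array(s['tool_rot']);p=s['tcp_pos'];print(p,s['width'],s['force'],s['grip_force'])
print(M.T@(np.array([540,19,110])-p))
```

```text
[ 475.56726746 -249.86327991   95.36236496] 43.00361493677842 [ 0.83551834  0.14270057 -0.48097641] 61.310402154922485
[ 151.95790082 -230.96687582  -14.71051733]
```

>>> send_rows --deltas '[[[1.5, -2.3, -1.5, 0, 0, 0, 20], [2.5, -3.8, -1, 0, 0, 0, 20], [2.5, -3.8, -1, 0, 0, 0, 20], [2.5, -3.8, -1, 0, 0, 0, 20], [2.5, -3.8, -1, 0, 0, 0, 20]]]'

```text
time_s: 5.75
tcp_pos: [524.0, -44.5, 149.7]
tool_rot: [[0.941, 0.339, 0.001], [0.339, -0.941, -0.0], [0.001, 0.001, -1.0]]
force: [1.1, -0.5, -0.8]
width: 42.9
grip_force: 61.3
```

>>> send_rows --deltas '[[[2.5, -3.8, 0, 0, 0, 0, 20], [1.2, -1.8, 0, 0, 0, 0, 20], [0, 0, 0, 0, 0, 6.1, 20], [0, 0, 0, 0, 0, 6.1, 20], [0, 0, 0, 0, 0, 0, 20]]]'

```text
time_s: 6.25
tcp_pos: [539.6, 19.5, 149.0]
tool_rot: [[0.991, 0.133, 0.001], [0.133, -0.991, -0.0], [0.001, 0.0, -1.0]]
force: [0.4, 0.1, -1.4]
width: 43.1
grip_force: 61.3
```

>>> send_rows --deltas '[[[0, 0, 0, 0, 0, 0, 20], [0, 0, 0, 0, 0, 0, 20], [0, 0, 0, 0, 0, 0, 20], [0, 0, 0, 0, 0, 0, 20]]]'

```text
time_s: 6.65
tcp_pos: [539.6, 18.8, 148.2]
tool_rot: [[0.991, 0.133, -0.0], [0.133, -0.991, 0.0], [-0.0, -0.0, -1.0]]
force: [0.3, -0.4, -1.3]
width: 43.4
grip_force: 61.3
```

```bash
python3 w.py j1
```

```text
[539.66704752  18.82187846 148.11911323] 6.7
```

View pics/j1.png

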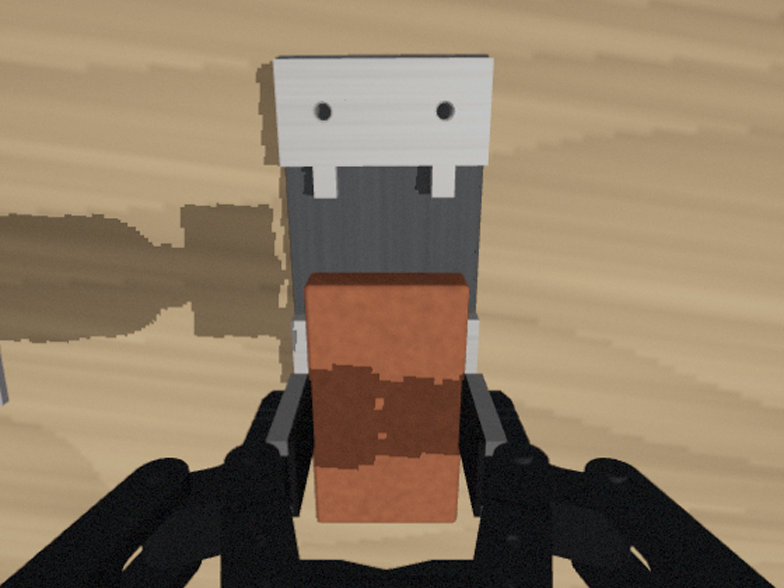

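The wrist view (784 wide) shows the tile held squarely between the pads, its top face running from (308,286) and (468,285) to (318,522) and (458,522). The clamp's two holes are at (323,111) and (445,111), and the far block's corners are at (275,58), (492,57), (490,165) and (282,165).

```bash
cat > jig.py <<'E'
from h import *
import pickle,sys
def holes(w,g,r=9):
    # dark blob centroids near guesses
    im=cv2.cvtColor(w['image'],cv2.COLOR_BGR2GRAY).astype(float); o=[]
    for u,v in g:
        for _ in range(3):
            x0,y0=int(round(u))-r,int(round(v))-r; p=im[y0:y0+2*r+1,x0:x0+2*r+1]
            bg=np.median(p); k=np.clip(bg-p-0.25*(bg-p.min()),0,None)
            Y,X=np.mgrid[:p.shape[0],:p.shape[1]]; u=x0+(k*X).sum()/k.sum(); v=y0+(k*Y).sum()/k.sum()
        o.append((u,v))
    return np.array(o)
def sub(w,q,r=3):
    return cv2.cornerSubPix(cv2.cvtColor(w['image'],cv2.COLOR_BGR2GRAY),np.array(q,np.float32).reshape(-1,1,2),(r,r),(-1,-1),(3,50,.01)).reshape(-1,2)
def fit2(L,W):
    # rigid 2D: W = c + R(a) L
    l=L-L.mean(0);m=W-W.mean(0); a=np.arctan2((l[:,0]*m[:,1]-l[:,1]*m[:,0]).sum(),(l*m).sum())
    R=np.array([[np.cos(a),-np.sin(a)],[np.sin(a),np.cos(a)]]); c=W.mean(0)-R@L.mean(0)
    return c,a,(W-c-L@R.T).round(2)
E
python3 - <<'E'
from jig import *
w=pickle.load(open('j1.pkl','rb'))
h=holes(w,np.array([[323,111],[445,111]])/1.4); q=sub(w,np.array([[275,58],[492,57],[490,165],[282,165]])/1.4)
print(h*1.4,q*1.4)
L=np.array([[68,30],[68,-30],[95,52.5],[95,-52.5],[45,-52.5],[45,52.5]])
W=onz(w,np.r_[h,q],22)[:,:2]; print(fit2(L,W)); print(fit2(L[:2],W[:2]))
# tile in tool
t=sub(w,np.array([[308,286],[468,285],[458,522],[318,522]])/1.4); print(t*1.4)
ok,rv,tv=cv2.solvePnP(np.array([[40,-22.5,0],[40,22.5,0],[-40,22.5,0],[-40,-22.5,0]],float),t.reshape(-1,1,2).astype(float),w['mtx'],w['distortion'])
T=np.array(w['T_tool_cam']);X=np.eye(4);X[:3,:3]=cv2.Rodrigues(rv)[0];X[:3,3]=tv.ravel();print((T@X).round(3))
b=pickle.load(open('c0.pkl','rb'))[1]
hb=holes(b,np.array([[458,301],[423,305],[450,382]])*.7,4);L3=np.array([[68,-30],[68,30],[-68,0]]);print(fit2(L3,onz(b,hb,22)[:,:2]))
E
```

```text
[[323.01471774 111.1422491 ]
 [444.06691365 110.20022799]] [[272.6392    58.61162 ]
 [489.39053   56.558384]
 [490.       165.      ]
 [280.17914  166.22864 ]]
(array([554.28957359,  20.95459363]), np.float64(0.1467487264675355), array([[ 2.3 , -0.32],
       [ 1.86,  0.6 ],
       [-0.71, -0.51],
       [-1.42,  1.68],
       [-1.31, -1.08],
       [-0.72, -0.37]]))
(array([556.31929926,  21.43309116]), np.float64(0.14174284672944873), array([[ 0.07, -0.48],
       [-0.07,  0.48]]))
[[306.389   285.33783]
 [466.7193  285.6791 ]
 [454.02005 521.6788 ]
 [317.25082 521.52716]]
[[ 9.990e-01 -3.000e-03 -3.700e-02 -2.908e+00]
 [ 3.000e-03  1.000e+00 -3.000e-03  3.720e-01]
 [ 3.700e-02  3.000e-03  9.990e-01 -4.083e+00]
 [ 0.000e+00  0.000e+00  0.000e+00  1.000e+00]]
(array([555.39926158,  22.42604241]), np.float64(0.14101996010320342), array([[ 0.07, -0.06],
       [-0.25, -0.04],
       [ 0.17,  0.09]]))
```

```bash
cat > fit.py <<'E'
from jig import *
from scipy.optimize import least_squares
from scipy.spatial.transform import Rotation as Ro
LJ=np.array([[68,30],[68,-30],[92,52.5],[92,-52.5],[42,-52.5],[42,52.5]])
def jig(w,guess):
    g=np.array(guess)/1.4; h=holes(w,g[:2]); q=sub(w,g[2:])
    uv=np.r_[h,q]; W=onz(w,uv,22)[:,:2]; return fit2(LJ,W),uv
def tile(w,guess,free):
    t=sub(w,np.array(guess)/1.4); I=np.linalg.inv(np.array(w['T_tool_cam']))
    P=np.array([[40,-22.5,0],[40,22.5,0],[-40,22.5,0],[-40,-22.5,0]],float)
    def f(p):
        x,y,yaw=p[:3]; z,tilt=(p[3],p[4]) if free else (-10.2,0)
        X=Ro.from_euler('zy',[yaw,tilt]).apply(P)+[x,y,z]
        return (cv2.projectPoints(X,cv2.Rodrigues(I[:3,:3])[0],I[:3,3],w['mtx'],w['distortion'])[0].reshape(-1,2)-t).ravel()
    r=least_squares(f,[0,0,0]+([-10,0] if free else [])); return r.x.round(3),r.fun.round(2)
E
python3 - <<'E'
from fit import *
w=pickle.load(open('j1.pkl','rb'))
print(jig(w,[[323,111],[445,111],[275,58],[492,57],[490,165],[282,165]]))
G=[[308,286],[468,285],[458,522],[318,522]]
print(tile(w,G,0),tile(w,G,1))
E
```

```text
((array([556.26744116,  21.25134161]), np.float64(0.14668412935769623), array([[ 0.32, -0.61],
       [-0.12,  0.31],
       [ 0.28, -0.37],
       [-0.43,  1.83],
       [-0.32, -0.94],
       [ 0.27, -0.22]])), array([[230.72479839,  79.38732079],
       [317.19065261,  78.71444856],
       [194.74227905,  41.86544418],
       [349.56466675,  40.39884567],
       [350.        , 117.85713959],
       [200.12796021, 118.73474121]]))
(array([0.082, 0.36 , 0.002]), array([-3.29, -1.38,  3.24, -1.26,  2.04,  2.33, -1.98,  2.17])) (array([-2.908e+00,  3.640e-01,  2.000e-03, -4.082e+00, -3.700e-02]), array([ 0.09,  0.01, -0.15,  0.12,  0.45,  0.01, -0.38, -0.16]))
```

```bash
cat >> fit.py <<'E'
def jigz(w,uv,L,z0=22,tilt=False):
    # fit x,y,yaw,z of points L (plane) from pixels, in the world of w
    L=np.c_[L,np.zeros(len(L))]
    def f(p):
        X=Ro.from_euler('z',p[2]).apply(L)+[p[0],p[1],p[3]]
        return (proj(w,X)-uv).ravel()
    r=least_squares(f,[555,21,.14,z0],loss='soft_l1'); return r.x.round(3),f(r.x).reshape(-1,2).round(2)
E
python3 - <<'E'
from fit import *
w=pickle.load(open('j1.pkl','rb'))
_,uv=jig(w,[[323,111],[445,111],[275,58],[492,57],[490,165],[282,165]])
uv[3]=np.array([492.5,57.5])/1.4
uv[2]=np.array([275,58.5])/1.4
print(jigz(w,uv,LJ)); print(jigz(w,uv[[0,1,4,5]],LJ[[0,1,4,5]]))
# static cameras: where is the jig top? 
a,b,_=pickle.load(open('c0.pkl','rb'))
X=np.array([[68,-30],[68,30],[-68,0]]);th=.1415;R=np.array([[np.cos(th),-np.sin(th)],[np.sin(th),np.cos(th)]])
P=np.c_[X@R.T+[555.4,22.4],[22]*3]; g=proj(a,P);print(g/.7)
im=a['image'][170:250,220:320]; cv2.imwrite('pics/js.png',cv2.resize(im,None,fx=7,fy=7,interpolation=cv2.INTER_CUBIC))
E
```

```text
(array([5.56218e+02, 2.13390e+01, 1.40000e-01, 1.98670e+01]), array([[-0.07,  0.13],
       [ 0.65,  0.28],
       [-0.87,  0.27],
       [ 0.72,  0.  ],
       [-1.55, -0.36],
       [ 0.47, -0.38]]))
(array([5.56295e+02, 2.10970e+01, 1.42000e-01, 2.24230e+01]), array([[-0.31,  0.11],
       [ 1.25,  0.09],
       [-0.61, -0.24],
       [ 0.02,  0.02]]))
[[348.84484695 306.23717387]
 [376.63608903 317.20215934]
 [399.77088072 273.00096562]]
```

View pics/js.png

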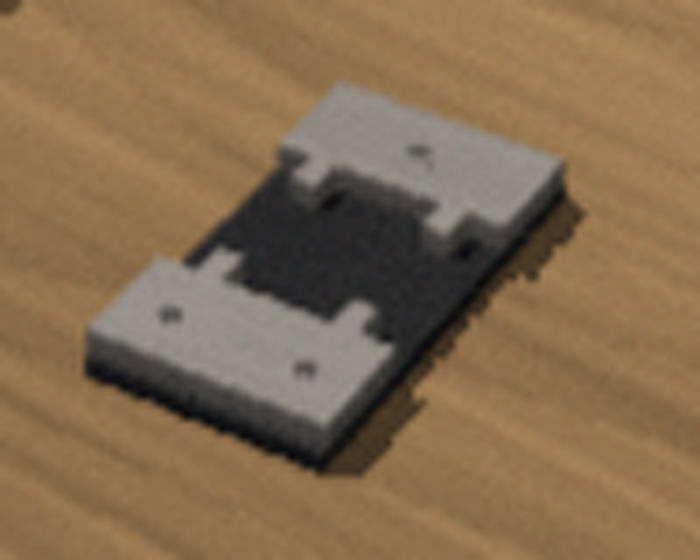

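The scene crop shows the clamp's holes at (170,315), (305,369) and (418,151), within 1 px of the prediction at height 22 mm. That confirms the clamp's pose from two views.

>>> send_rows --deltas '[[[0.93, 0, 1.5, 0, 0, -0.5, 20], [0.9, -0.07, 2.5, 0, 0, 0, 20], [0, 0, 2.5, 0, 0, 0, 20], [0, 0, 2, 0, 0, 0, 20], [0, 0, 1.3, 0, 0, 0, 20]]]'

```text
time_s: 7.2
tcp_pos: [556.8, 22.1, 48.4]
tool_rot: [[0.99, 0.142, -0.002], [0.142, -0.99, 0.0], [-0.002, -0.0, -1.0]]
force: [0.5, -0.1, -0.0]
width: 42.9
grip_force: 61.3
```

>>> send_rows --deltas '[[[0, 0, 0, 0, 0, 0, 20], [0, 0, 0, 0, 0, 0, 20], [0, 0, 0, 0, 0, 0, 20], [0, 0, 0, 0, 0, 0, 20], [0, 0, 0, 0, 0, 0, 20]]]'

```text
time_s: 7.7
tcp_pos: [558.3, 22.1, 51.0]
tool_rot: [[0.99, 0.141, 0.002], [0.141, -0.99, -0.0], [0.001, 0.0, -1.0]]
force: [-0.6, 0.1, -1.2]
width: 43.3
grip_force: 61.3
```

```bash
python3 w.py j2
python3 - <<'E'
from h import *
s=monitor.state();print(s['force'],np.array(s['tool_rot']).round(4),s['width'])
E
```

```text
[558.1994053   22.17247877  50.84932371] 7.75
[ 0.47950543  0.82108152 -0.89345563] [[ 9.899e-01  1.415e-01  1.200e-03]
 [ 1.415e-01 -9.899e-01 -2.000e-04]
 [ 1.200e-03  4.000e-04 -1.000e+00]] 43.22717027641668
```

View pics/j2.png

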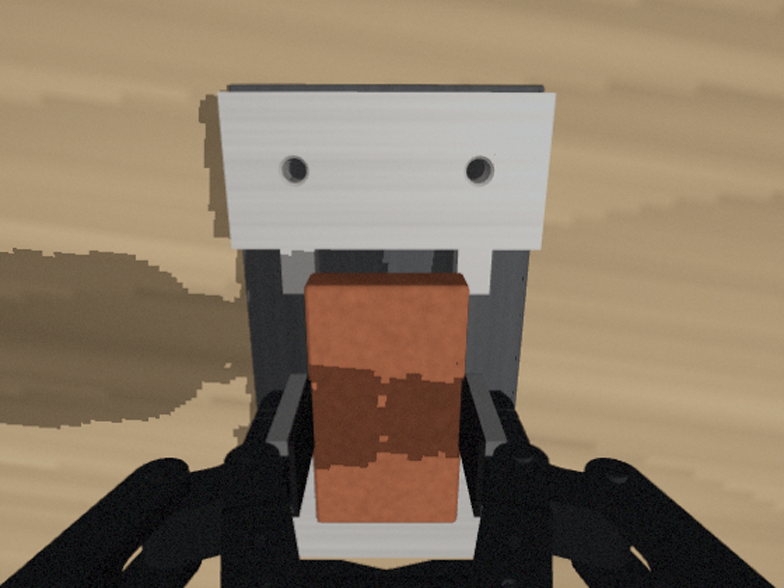

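The held tile's top corners are at (307,286), (467,286), (457,522) and (318,522). The clamp's holes are at (295,170) and (480,170), and its far block corners at (219,92), (555,93), (541,249) and (232,249). The tile is centred sideways.

Run:
```python
from fit import *
w=pickle.load(open('j2.pkl','rb'))
# world := tool frame
Ti=np.linalg.inv(np.array(w['T_tool_cam'])); w['R'],w['t']=Ti[:3,:3],Ti[:3,3]
F=np.diag([1,-1,-1.])  # flipped tool frame so z is up
w['R']=w['R']@F
_,uv=jig(w,[[295,170],[480,170],[219,92.5],[555,93],[541,249],[232,249]])
print((uv*1.4).round(1))
g=np.array([[295,170],[480,170],[219,92.5],[555,93],[541,249],[232,249]])/1.4
def fit(uv,L,z0,six):
    L=np.c_[L,np.zeros(len(L))]
    def f(p):
        X=Ro.from_euler('zyx',[p[2],p[4],0] if six else [p[2],0,0]).apply(L)+[p[0],p[1],p[3]]
        return (proj(w,X)-uv).ravel()
    r=least_squares(f,[0,0,0,z0]+([0] if six else [])); return r.x.round(3),np.abs(r.fun).max().round(2)
for u in (uv,g):
  for s in(0,1): print('jig',fit(u,LJ,-28,s))
t=np.array([[307,286],[467.5,286],[457,522],[318,522]])/1.4; LT=np.array([[40,22.5],[40,-22.5],[-40,-22.5],[-40,22.5]])
for tt in(t,sub(w,t)):
  print((tt*1.4).round(1).tolist())
  for s in(0,1): print('tile',fit(tt,LT,10,s))
tb=np.array([[307,286],[467.5,286],[309,274],[466,274]])/1.4
L3=np.array([[40,22.5,0],[40,-22.5,0],[40,22.5,-14],[40,-22.5,-14]])
for z in(4,7,10): print(z,(1.4*proj(w,L3+[-2.9,0,z])).round(0).tolist(),(1.4*proj(w,L3*[-1,1,1]+[-2.9,0,z])).round(0).tolist())
```

```text
[[296.9 168.4]
 [475.4 168.3]
 [216.6  95.2]
 [555.   92.2]
 [539.8 249. ]
 [232.  249. ]]
jig (array([-2.5300e+00, -5.4600e-01,  4.0000e-03, -3.1482e+01]), np.float64(2.11))
jig (array([-2.5220e+00, -5.4600e-01,  4.0000e-03, -3.1254e+01,  3.0000e-03]), np.float64(2.11))
jig (array([ -2.539,  -0.583,  -0.   , -30.826]), np.float64(0.71))
jig (array([ -2.441,  -0.583,  -0.   , -28.778,   0.03 ]), np.float64(0.51))
[[307.0, 286.0], [467.5, 286.0], [457.0, 522.0], [318.0, 522.0]]
tile (array([-2.000e+00, -7.480e-01,  2.000e-03,  6.412e+00]), np.float64(1.43))
tile (array([-2.805e+00, -7.540e-01,  2.000e-03,  4.591e+00,  3.400e-02]), np.float64(0.31))
[[307.0, 286.0], [467.3999938964844, 284.79998779296875], [454.29998779296875, 521.2999877929688], [317.29998779296875, 521.5]]
tile (array([-1.980e+00, -4.900e-01, -2.000e-03,  6.087e+00]), np.float64(1.5))
tile (array([-2.840e+00, -4.920e-01, -2.000e-03,  4.134e+00,  3.600e-02]), np.float64(0.65))
4 [[304.0, 287.0], [466.0, 287.0], [311.0, 273.0], [459.0, 273.0]] [[317.0, 518.0], [453.0, 518.0], [321.0, 489.0], [448.0, 489.0]]
7 [[303.0, 290.0], [467.0, 291.0], [310.0, 275.0], [460.0, 276.0]] [[315.0, 525.0], [454.0, 525.0], [320.0, 495.0], [449.0, 495.0]]
10 [[301.0, 294.0], [469.0, 294.0], [308.0, 278.0], [462.0, 279.0]] [[314.0, 532.0], [456.0, 532.0], [319.0, 501.0], [450.0, 501.0]]
```

Run:
```python
from fit import *
w=pickle.load(open('j2.pkl','rb'))
Ti=np.linalg.inv(np.array(w['T_tool_cam'])); w['R'],w['t']=Ti[:3,:3]@np.diag([1,-1,-1.]),Ti[:3,3]
t=np.array([[307,286],[467.5,286],[457,522],[318,522]])/1.4; S=np.array([[1,1],[1,-1],[-1,-1],[-1,1]])
def f(p,z,m):
    e=p[4:] if len(p)>4 else [0,0]
    L=np.c_[S*[40-e[0],22.5-e[1]],[0]*4]
    X=Ro.from_euler('zy',[p[2],p[3]*m]).apply(L)+[p[0],p[1],z]
    return (proj(w,X)-t).ravel()
for z in(4,7,10.2):
  for m in(0,1):
    r=least_squares(f,[0,0,0,0,0,0],args=(z,m)); print(z,m,r.x.round(3),np.abs(r.fun).max().round(2))
```

```text
4 0 [-3.5640e+00 -7.5600e-01  2.0000e-03 -1.1915e+01 -9.5300e-01 -9.6000e-02] 0.79
4 1 [-3.027e+00 -7.560e-01  2.000e-03  4.600e-02  1.230e-01 -1.430e-01] 0.07
7 0 [-1.693e+00 -7.460e-01  2.000e-03 -5.777e+00 -6.100e-02  3.960e-01] 0.79
7 1 [-1.168 -0.746  0.002  0.046  0.992  0.351] 0.07
10.2 0 [ 3.030e-01 -7.360e-01  2.000e-03  5.929e+00  8.920e-01  9.220e-01] 0.79
10.2 1 [ 0.816 -0.735  0.002  0.046  1.92   0.877] 0.07
```

>>> send_rows --deltas '[[[-0.15, 0, 0.7, 0, 0, 0, 20], [0, 0, 0.7, 0, 0, 0, 20], [0, 0, 0.5, 0, 0, 0, 20], [0, 0, 0.3, 0, 0, 0, 20], [0, 0, 0, 0, 0, 0, 20]]]'

```text
time_s: 8.25
tcp_pos: [555.7, 22.1, 27.3]
tool_rot: [[0.99, 0.142, -0.001], [0.142, -0.99, 0.0], [-0.001, -0.0, -1.0]]
force: [-0.1, -0.1, 0.0]
width: 43.5
grip_force: 61.3
```

>>> send_rows --deltas '[[[0, 0, 0, 0, 0, 0, 20], [0, 0, 0, 0, 0, 0, 20], [0, 0, 0, 0, 0, 0, 20]]]'

```text
time_s: 8.55
tcp_pos: [556.5, 22.1, 28.4]
tool_rot: [[0.99, 0.142, 0.001], [0.142, -0.99, -0.0], [0.0, 0.0, -1.0]]
force: [-0.5, 0.4, -2.2]
width: 43.2
grip_force: 61.3
```

```bash
python3 w.py j3
python3 - <<'E'
from h import *
import pickle
w=pickle.load(open('j3.pkl','rb')); save(w,'j3c.png',(150,60,400,400),1.75)
im=cv2.cvtColor(w['image'],cv2.COLOR_BGR2GRAY).astype(int)
print(im[150:215,270:284].mean(1).round().tolist())
print('y0=150; near',im[365:410,270:284].mean(1).round().tolist())
E
```

```text
[556.47190772  22.00793259  28.37444775] 8.6
[184.0, 184.0, 184.0, 185.0, 185.0, 183.0, 183.0, 182.0, 182.0, 182.0, 182.0, 182.0, 182.0, 182.0, 180.0, 179.0, 178.0, 180.0, 181.0, 184.0, 184.0, 185.0, 185.0, 185.0, 185.0, 184.0, 184.0, 185.0, 185.0, 185.0, 186.0, 186.0, 186.0, 185.0, 184.0, 183.0, 162.0, 73.0, 44.0, 43.0, 44.0, 43.0, 43.0, 43.0, 45.0, 49.0, 51.0, 50.0, 49.0, 48.0, 49.0, 50.0, 50.0, 63.0, 86.0, 98.0, 101.0, 104.0, 107.0, 107.0, 106.0, 106.0, 107.0, 108.0, 107.0]
y0=150; near [108.0, 110.0, 109.0, 108.0, 106.0, 105.0, 105.0, 102.0, 130.0, 173.0, 172.0, 170.0, 170.0, 170.0, 171.0, 171.0, 171.0, 170.0, 169.0, 171.0, 170.0, 163.0, 124.0, 103.0, 94.0, 90.0, 87.0, 86.0, 88.0, 90.0, 95.0, 101.0, 112.0, 140.0, 160.0, 164.0, 169.0, 174.0, 173.0, 170.0, 143.0, 72.0, 16.0, 18.0, 16.0]
```

View pics/j3c.png

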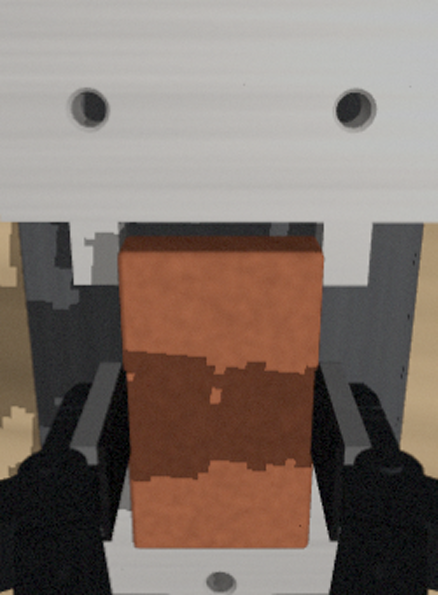

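The crop shows all three clamp holes, at (88,108), (355,108) and (220,582), with the tile hovering centred between the far lips. A small gap to the far block's edge shows at rows 222 to 238.

```bash
cat > rel.py <<'E'
from fit import *
w=pickle.load(open(sys.argv[1]+'.pkl','rb'))
Ti=np.linalg.inv(np.array(w['T_tool_cam'])); w['R'],w['t']=Ti[:3,:3]@np.diag([1,-1,-1.]),Ti[:3,3]
E
cat > r3.py <<'E'
from rel import *
uv=holes(w,[[200.3,121.7],[352.9,121.7],[275.7,392.6]],13); uv2=np.array([[200.3,121.7],[352.9,121.7],[275.7,392.6]])
print(uv)
L=np.array([[68,30],[68,-30],[-68,0]])
for u in(uv,uv2):
    print(fit2(L,onz(w,u,-6.4)[:,:2])); 
    def f(p):
        X=Ro.from_euler('zy',[p[2],p[4]]).apply(np.c_[L,[0]*3])+[p[0],p[1],p[3]]; return (proj(w,X)-u).ravel()
    print(least_squares(f,[0,0,0,-6,0]).x.round(3))
print('block inner edge x',onz(w,[[277,186.8]],-6.4)[0,0],'tile far bottom',onz(w,[[277,194.5]],-3.4)[0,0],'far top(bevel)',onz(w,[[277,203.3]],10.2)[0,0],'near top',onz(w,[[277,373.3]],10.2)[0,0])
print('tile sides bottom/top y', onz(w,[[150+120/1.75,203.5],[150+322/1.75,203.5]],10.2)[:,1],'lips y',onz(w,[[150+119/1.75,60+225/1.75],[150+324/1.75,60+225/1.75]],-6.4)[:,1])
E
python3 r3.py j3
```

```text
[[202.86050816 121.17701498]
 [350.62441642 121.21549094]
 [275.9967462  412.05346434]]
(array([-3.78934466, -0.61830652]), np.float64(-0.0006805665929198329), array([[ 3.89, -1.16],
       [ 3.97,  1.14],
       [-7.85,  0.02]]))
[ 1.170e-01 -6.210e-01 -1.000e-03 -3.729e+00  1.260e-01]
(array([ 0.41070931, -0.50929573]), np.float64(-0.0014105733228031848), array([[-0.53, -0.21],
       [-0.4 ,  0.18],
       [ 0.93,  0.03]]))
[-1.450e-01 -5.240e-01 -1.000e-03 -7.616e+00 -4.000e-03]
block inner edge x 41.600321176211224 tile far bottom 39.17941840136599 far top(bevel) 39.809711688944866 near top -39.040136381048484
tile sides bottom/top y [ 20.95586458 -21.9863996 ] lips y [ 23.56469862 -24.86863738]
```

Jig and tile centres agree to within about 0.5 mm, so I'm descending.

>>> send_rows --deltas '[[[-0.03, 0, 0.3, 0, 0, 0, 20], [0, 0, 0.3, 0, 0, 0, 20], [0, 0, 0.3, 0, 0, 0, 20], [0, 0, 0.2, 0, 0, 0, 20], [0, 0, 0.1, 0, 0, 0, 20]]]'

```text
time_s: 9.1
tcp_pos: [555.8, 22.0, 15.8]
tool_rot: [[0.99, 0.142, -0.0], [0.142, -0.99, 0.0], [-0.0, -0.0, -1.0]]
force: [-0.1, 0.2, -0.9]
width: 43.3
grip_force: 61.3
```

>>> send_rows --deltas '[[[0, 0, 0, 0, 0, 0, 20], [0, 0, 0, 0, 0, 0, 20], [0, 0, 0.1, 0, 0, 0, 20], [0, 0, 0, 0, 0, 0, 20]]]'

```text
time_s: 9.5
tcp_pos: [556.0, 21.9, 15.1]
tool_rot: [[0.99, 0.142, 0.0], [0.142, -0.99, -0.0], [0.0, 0.0, -1.0]]
force: [0.1, 0.4, -1.3]
width: 42.9
grip_force: 61.3
```

>>> send_rows --deltas '[[[0, 0, 0.1, 0, 0, 0, 20], [0, 0, 0, 0, 0, 0, 20], [0, 0, 0.05, 0, 0, 0, 20], [0, 0, 0, 0, 0, 0, 20]]]'

```text
time_s: 9.9
tcp_pos: [556.0, 22.0, 13.9]
tool_rot: [[0.99, 0.142, 0.0], [0.142, -0.99, -0.0], [0.0, 0.0, -1.0]]
force: [-1.4, 0.3, 1.2]
width: 43.1
grip_force: 61.6
```

>>> send_rows --deltas '[[[0, 0, 0.05, 0, 0, 0, 20], [0, 0, 0, 0, 0, 0, 20], [0, 0, 0, 0, 0, 0, 20]]]'

```text
time_s: 10.2
tcp_pos: [556.0, 22.0, 13.8]
tool_rot: [[0.99, 0.142, 0.0], [0.142, -0.99, -0.0], [0.0, 0.0, -1.0]]
force: [-2.5, -0.8, 7.3]
width: 43.2
grip_force: 62.2
```

>>> send_rows --deltas '[[[0, 0, 0, 0, 0, 0, 55], [0, 0, 0, 0, 0, 0, 65], [0, 0, 0, 0, 0, 0, 80], [0, 0, 0, 0, 0, 0, 90], [0, 0, 0, 0, 0, 0, 90]]]'

```text
time_s: 10.7
tcp_pos: [556.0, 22.0, 13.1]
tool_rot: [[0.99, 0.142, 0.0], [0.142, -0.99, 0.0], [0.0, -0.0, -1.0]]
force: [0.5, -0.3, 0.8]
width: 76.6
grip_force: 0.0
```

>>> send_rows --deltas '[[[0, 0, -1, 0, 0, 0, 90], [0, 0, -2.5, 0, 0, 0, 100], [0, 0, -3.5, 0, 0, 0, 100], [0, 0, -3.5, 0, 0, 0, 100], [0, 0, -2, 0, 0, 0, 100]]]'

```text
time_s: 11.2
tcp_pos: [557.3, 22.4, 141.6]
tool_rot: [[0.99, 0.142, 0.004], [0.142, -0.99, 0.0], [0.004, 0.0, -1.0]]
force: [0.3, -0.6, 1.2]
width: 85.4
grip_force: 0.0
```

```bash
python3 w.py j4
```

```text
[558.96257139  22.591639   144.11877269] 11.25
```

View pics/j4.png

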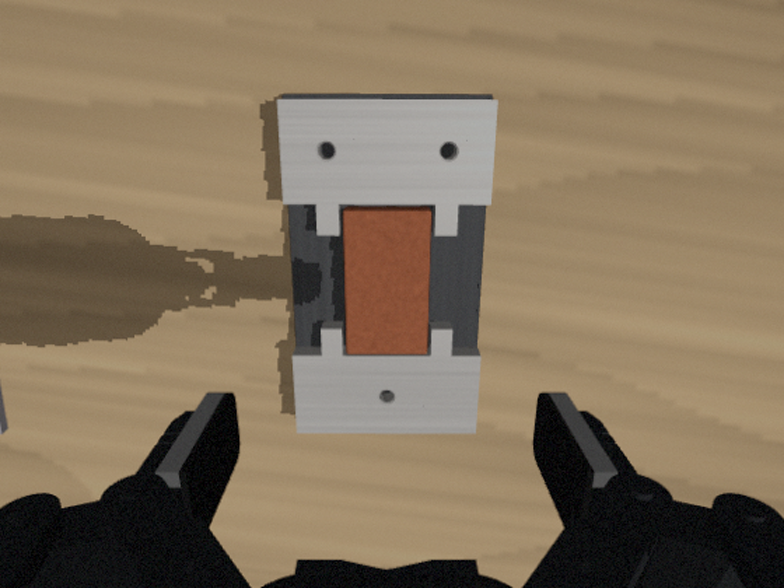

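The tile sits in the pocket at (388,281), and the clamp's holes are at (327,151), (449,151) and (387,396). I'll measure the clamp once the arm has settled, then go to the plate.

>>> send_rows --deltas '[[[0, 0, 0, 0, 0, 0, 100], [0, 0, 0, 0, 0, 0, 100], [0, 0, 0, 0, 0, 0, 100], [0, 0, 0, 0, 0, 0, 100]]]'

```text
time_s: 11.65
tcp_pos: [555.1, 22.0, 137.1]
tool_rot: [[0.99, 0.142, -0.002], [0.142, -0.99, 0.0], [-0.002, -0.0, -1.0]]
force: [1.1, 0.0, 0.2]
width: 85.7
grip_force: 0.0
```

```bash
cat > j5.py <<'E'
from fit import *
L=np.array([[68,30],[68,-30],[-68,0]])
for k in range(3):
    w=cam('wrist'); X=np.c_[L@Ro.from_euler('z',.1415).as_matrix()[:2,:2].T+[556,21.4],[22]*3]
    uv=holes(w,proj(w,X),7); W=onz(w,uv,22)[:,:2]; print((uv*1.4).round(1).tolist(),fit2(L,W)[:2],fit2(L,W)[2].tolist(),jigz(w,uv,L)[0])
pickle.dump(w,open('j5.pkl','wb'))
s=monitor.state();p=s['tcp_pos'];M=np.array(s['tool_rot']);print(p,M.round(3));print(M.T@(np.array([499,297,170])-p))
E
python3 j5.py
```

```text
[[325.5, 144.0], [448.3, 144.1], [386.2, 394.4]] (array([557.05175672,  21.73022866]), np.float64(0.1407686152557714)) [[-0.3, -0.82], [-0.44, 0.7], [0.74, 0.12]] [5.56451e+02 2.16410e+01 1.41000e-01 1.91310e+01]
[[325.6, 144.4], [448.4, 144.6], [386.3, 394.6]] (array([556.9708552 ,  21.71365915]), np.float64(0.1409292258220895)) [[-0.29, -0.81], [-0.46, 0.69], [0.75, 0.11]] [5.56363e+02 2.16240e+01 1.41000e-01 1.91110e+01]
[[325.7, 144.8], [448.4, 144.9], [386.2, 394.8]] (array([557.00240595,  21.69530756]), np.float64(0.1405831495699882)) [[-0.32, -0.81], [-0.42, 0.68], [0.75, 0.13]] [5.56395e+02 2.16040e+01 1.41000e-01 1.91220e+01]
[555.53427047  22.11057619 137.45863592] [[ 0.99   0.142 -0.001]
 [ 0.142 -0.99   0.   ]
 [-0.001 -0.    -1.   ]]
[ -17.01662668 -280.14333473  -32.39453436]
```

>>> send_rows --deltas '[[[-0.1, -2, 0, 0, 0, 0, 100], [-0.3, -4.5, 0, 0, 0, 0, 100], [-0.3, -4.8, 0, 0, 0, 0, 100], [-0.3, -4.8, 0, 0, 0, 0, 100], [-0.3, -4.8, 0, 0, 0, 0, 100]]]'

```text
time_s: 12.3
tcp_pos: [512.9, 228.6, 138.0]
tool_rot: [[0.99, 0.141, -0.0], [0.141, -0.99, -0.0], [-0.0, -0.0, -1.0]]
force: [0.8, 0.2, 0.6]
width: 85.1
grip_force: 0.0
```

>>> send_rows --deltas '[[[-0.3, -4.5, 0, 0, 0, 0, 100], [-0.1, -2.6, 0, 0, 0, 4, 100], [0, 0, 0, 0, 0, 0, 100], [0, 0, 0, 0, 0, 0, 100], [0, 0, 0, 0, 0, 0, 100]]]'

```text
time_s: 12.8
tcp_pos: [500.0, 295.0, 137.6]
tool_rot: [[0.997, 0.071, -0.0], [0.071, -0.997, -0.001], [-0.0, 0.001, -1.0]]
force: [-0.0, -1.4, -0.4]
width: 85.4
grip_force: 0.0
```

>>> send_rows --deltas '[[[0, 0, 0, 0, 0, 0, 100], [0, 0, 0, 0, 0, 0, 100], [0, 0, 0, 0, 0, 0, 100]]]'

```text
time_s: 13.1
tcp_pos: [499.9, 295.8, 138.2]
tool_rot: [[0.997, 0.071, 0.0], [0.071, -0.997, -0.0], [0.0, 0.0, -1.0]]
force: [0.1, -0.4, -0.6]
width: 85.5
grip_force: 0.0
```

```bash
python3 w.py p1
python3 - <<'E'
import cv2
a=cv2.imread('pics/p1.png'); cv2.imwrite('pics/p1v.png',a)
E
```

```text
[499.78911503 296.03360261 138.17348506] 13.15
```

View pics/p1v.png

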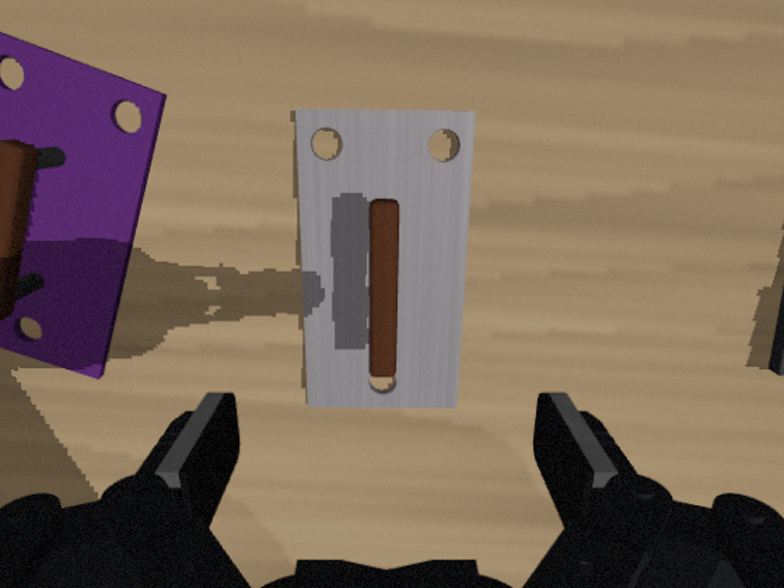

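The last picture shows the grey plate with corners at (295,111), (474,112), (458,407) and (306,406), and its two holes at (326,144) and (444,145). The handle bar runs from (384,200) to (383,376).

```bash
cat > pl.py <<'E'
from fit import *
def polyfit(w,uv,L,z,free,p0):
    L=np.c_[L,np.zeros(len(L))]
    def f(p): return (proj(w,Ro.from_euler('z',p[2]).apply(L)+[p[0],p[1],p[3] if free else z])-uv).ravel()
    r=least_squares(f,p0+([z] if free else [])); return r.x.round(3),f(r.x).reshape(-1,2).round(2).tolist()
def edge(w,P0,P1,z,n=25,h=5,sgn=None):
    # fit image line to the strongest gradient along normals of projected world segment; return pixel pts
    im=cv2.GaussianBlur(w['image'],(3,3),0).astype(np.float32)
    a,b=proj(w,[[*P0,z],[*P1,z]]); t=(b-a)/np.linalg.norm(b-a); nn=np.array([-t[1],t[0]]); o=[]
    k=np.arange(-h,h+.01,.25)
    for s in np.linspace(.08,.92,n):
        q=a+s*(b-a)+k[:,None]*nn
        v=cv2.remap(im,q[:,:1].astype(np.float32),q[:,1:].astype(np.float32),cv2.INTER_LINEAR)[:,0]
        g=np.abs(v[4:]-v[:-4]).sum(1); i=np.argmax(g); j=slice(max(0,i-3),i+4); o.append(a+s*(b-a)+((k[2:-2][j]*g[j]).sum()/g[j].sum())*nn)
    return np.array(o)
def box(w,hx,hy,z,p,it=3,h=5):
    # refine pose of rectangle by its 4 edges
    for _ in range(it):
        R=Ro.from_euler('z',p[2]).as_matrix()[:2,:2]; C=np.array([[hx,hy],[hx,-hy],[-hx,-hy],[-hx,hy]]); W=C@R.T+p[:2]
        E=[onz(w,edge(w,W[i],W[(i+1)%4],z,h=h),z)[:,:2] for i in range(4)]
        def f(q):
            R=Ro.from_euler('z',q[2]).as_matrix()[:2,:2]; o=[]
            for i,e in enumerate(E):
                l=(e-q[:2])@R; o.append(l[:,0]-hx if i==0 else l[:,1]+hy if i==1 else l[:,0]+hx if i==2 else l[:,1]-hy)
            return np.concatenate(o)
        p=least_squares(f,p,loss='soft_l1',f_scale=.3).x
    r=f(p); return p.round(3),[np.median(x).round(2) for x in np.split(r,4)]
E
python3 - <<'E'
from pl import *
w=pickle.load(open('p1.pkl','rb')); g=np.array([[295,111],[474,112],[458,407],[306,406]])/1.4
L=np.array([[85,45],[85,-45],[-85,-45],[-85,45]]); bp=np.array([[370,200],[399,200],[396,376],[370,376]])/1.4
for fr in(0,1): print('plate',polyfit(w,g,L,6,fr,[499,297,.07]))
print('bar',polyfit(w,bp,L*0+np.array([[45,7],[45,-7],[-45,-7],[-45,7]]),45,0,[499,297,.07]))
p,r=box(w,85,45,6,[499,297,.07]);print('plate edges',p,r)
print('bar edges',box(w,45,7,45,[p[0],p[1],p[2]],h=4))
b=pickle.load(open('c0.pkl','rb'))[1]; print('top',box(b,85,45,6,p,h=4), box(b,45,7,45,p,h=3))
a=pickle.load(open('c0.pkl','rb'))[0]; print('scene',box(a,85,45,6,p,h=4), box(a,45,7,45,p,h=3))
E
```

```text
plate (array([5.00167e+02, 2.97008e+02, 6.30000e-02]), [[-0.62, -1.32], [0.48, -0.82], [-0.84, 1.63], [1.01, 1.48]])
plate (array([4.99691e+02, 2.96987e+02, 6.30000e-02, 3.34400e+00]), [[0.03, -0.56], [-0.19, -0.07], [-1.28, 0.45], [1.47, 0.31]])
bar (array([5.01924e+02, 2.96675e+02, 6.20000e-02]), [[-0.76, -1.04], [0.76, -0.84], [0.62, 1.28], [-0.61, 1.12]])
plate edges [5.00793e+02 2.97204e+02 5.80000e-02] [np.float64(-0.34), np.float64(0.05), np.float64(0.31), np.float64(-0.2)]
bar edges (array([5.02437e+02, 2.97110e+02, 6.10000e-02]), [np.float64(-0.3), np.float64(0.16), np.float64(0.34), np.float64(-0.29)])
top (array([4.99198e+02, 2.96994e+02, 5.30000e-02]), [np.float64(-0.43), np.float64(0.54), np.float64(0.63), np.float64(-0.13)]) (array([4.98468e+02, 2.96728e+02, 7.60000e-02]), [np.float64(0.04), np.float64(-1.13), np.float64(0.03), np.float64(1.09)])
scene (array([4.99448e+02, 2.97314e+02, 5.60000e-02]), [np.float64(-0.14), np.float64(0.06), np.float64(0.22), np.float64(-0.14)]) (array([5.03176e+02, 3.00128e+02, 8.30000e-02]), [np.float64(7.18), np.float64(-1.23), np.float64(-0.93), np.float64(2.12)])
```

>>> send_rows --deltas '[[[0.05, -0.11, 2, 0, 0, 0.6, 100], [0, 0, 3, 0, 0, 0, 100], [0, 0, 2.5, 0, 0, 0, 100], [0, 0, 1.2, 0, 0, 0, 80], [0, 0, 0.4, 0, 0, 0, 70]]]'

```text
time_s: 13.65
tcp_pos: [499.1, 297.3, 45.9]
tool_rot: [[0.998, 0.062, -0.002], [0.062, -0.998, -0.001], [-0.002, 0.001, -1.0]]
force: [-0.0, -0.9, -0.6]
width: 60.4
grip_force: 0.0
```

>>> send_rows --deltas '[[[0, 0, 0, 0, 0, 0, 70], [0, 0, 0, 0, 0, 0, 70], [0, 0, 0, 0, 0, 0, 70], [0, 0, 0, 0, 0, 0, 70]]]'

```text
time_s: 14.05
tcp_pos: [500.5, 298.2, 48.1]
tool_rot: [[0.998, 0.062, 0.002], [0.062, -0.998, 0.001], [0.002, -0.001, -1.0]]
force: [0.1, 0.6, 0.1]
width: 60.3
grip_force: 0.0
```

Run:
```python
from pl import *
w=cam('wrist'); pickle.dump(w,open('p2.pkl','wb'))
s=monitor.state();print(s['tcp_pos'],np.arctan2(s['tool_rot'][1][0],s['tool_rot'][0][0]),s['width'],s['force'])
print('bar edges',box(w,45,7,45,[500.3,297.1,.06],h=7))
```

```text
[500.40746306 298.06947091  47.93173367] 0.06168371773201676 59.72879531915697 [-0.06348256 -0.55614002 -0.46498298]
bar edges (array([5.03455e+02, 2.97202e+02, 5.80000e-02]), [np.float64(0.53), np.float64(0.22), np.float64(-0.32), np.float64(-0.17)])
```

>>> send_rows --deltas '[[[0, 0.09, 0.8, 0, 0, 0.1, 70], [0, 0, 0.9, 0, 0, 0, 70], [0, 0, 0.7, 0, 0, 0, 70], [0, 0, 0.4, 0, 0, 0, 70], [0, 0, 0, 0, 0, 0, 70]]]'

```text
time_s: 14.6
tcp_pos: [499.2, 296.7, 18.0]
tool_rot: [[0.998, 0.06, -0.002], [0.06, -0.998, -0.001], [-0.002, 0.001, -1.0]]
force: [-0.3, -0.3, 0.7]
width: 59.9
grip_force: 0.0
```

>>> send_rows --deltas '[[[0, 0, 0, 0, 0, 0, 50], [0, 0, 0, 0, 0, 0, 35], [0, 0, 0, 0, 0, 0, 25], [0, 0, 0, 0, 0, 0, 15], [0, 0, 0, 0, 0, 0, 5]]]'

```text
time_s: 15.1
tcp_pos: [500.2, 297.2, 19.6]
tool_rot: [[0.998, 0.06, 0.001], [0.06, -0.998, 0.0], [0.001, -0.0, -1.0]]
force: [-0.7, 0.2, 3.1]
width: 12.8
grip_force: 58.9
```

>>> send_rows --deltas '[[[0, 0, 0, 0, 0, 0, 0], [0, 0, 0, 0, 0, 0, 0], [0, 0, 0, 0, 0, 0, 0], [0, 0, 0, 0, 0, 0, 0], [0, 0, 0, 0, 0, 0, 0]]]'

```text
time_s: 15.6
tcp_pos: [500.2, 297.2, 19.6]
tool_rot: [[0.998, 0.06, 0.001], [0.06, -0.998, 0.0], [0.001, -0.0, -1.0]]
force: [-1.1, -1.0, 6.0]
width: 13.3
grip_force: 59.3
```

>>> send_rows --deltas '[[[0, 0, -0.3, 0, 0, 0, 0], [0, 0, -0.7, 0, 0, 0, 0], [0, 0, -1.5, 0, 0, 0, 0], [0, 0, -2, 0, 0, 0, 0], [0, 0, -2, 0, 0, 0, 0]]]'

```text
time_s: 16.1
tcp_pos: [499.7, 297.0, 85.4]
tool_rot: [[0.998, 0.06, -0.0], [0.06, -0.998, -0.0], [-0.0, -0.0, -1.0]]
force: [0.4, 0.1, -2.5]
width: 13.0
grip_force: 58.5
```

>>> send_rows --deltas '[[[0, 0, -1.5, 0, 0, 0, 0], [0.1, 0.5, -1, 0, 0, 0, 0], [0.2, 1.5, 0, 0, 0, 0, 0], [0.3, 2.5, 0, 0, 0, 0, 0], [0.4, 2.8, 0, 0, 0, 0, 0]]]'

```text
time_s: 16.6
tcp_pos: [513.7, 222.8, 108.4]
tool_rot: [[0.998, 0.061, -0.001], [0.061, -0.998, -0.001], [-0.001, 0.001, -1.0]]
force: [0.6, 0.3, -3.1]
width: 12.5
grip_force: 58.6
```

>>> send_rows --deltas '[[[0.5, 3, 0, 0, 0, 0, 0], [0.5, 3, 0, 0, 0, 0, 0], [0.5, 3, 0, 0, 0, 0, 0], [0.5, 3, 0, 0, 0, 0, 0], [0.4, 3, 0, 0, 0, 0, 0]]]'

```text
time_s: 17.1
tcp_pos: [546.6, 73.1, 108.1]
tool_rot: [[0.998, 0.059, -0.002], [0.059, -0.998, -0.001], [-0.002, 0.001, -1.0]]
force: [0.5, 0.3, -2.1]
width: 12.9
grip_force: 58.6
```

>>> send_rows --deltas '[[[0.3, 2.5, 0, 0, 0, 0, 0], [0.2, 1.8, 0, 0, 0, 0, 0], [0.1, 1.2, 0, 0, 0, -1.5, 0], [0, 0, 0, 0, 0, -1.6, 0], [0, 0, 0, 0, 0, -1.5, 0]]]'

```text
time_s: 17.6
tcp_pos: [555.7, 21.1, 108.4]
tool_rot: [[0.99, 0.14, -0.001], [0.14, -0.99, 0.0], [-0.001, -0.0, -1.0]]
force: [0.4, 0.3, -2.9]
width: 12.7
grip_force: 58.6
```

>>> send_rows --deltas '[[[0, 0, 0, 0, 0, 0, 0], [0, 0, 0, 0, 0, 0, 0], [0, 0, 0, 0, 0, 0, 0], [0, 0, 0, 0, 0, 0, 0], [0, 0, 0, 0, 0, 0, 0]]]'

```text
time_s: 18.1
tcp_pos: [556.6, 22.2, 109.2]
tool_rot: [[0.99, 0.14, 0.0], [0.14, -0.99, -0.0], [0.0, 0.0, -1.0]]
force: [0.0, -0.4, -2.5]
width: 13.0
grip_force: 58.6
```

```bash
cat > chk.py <<'E'
from pl import *
Q=np.array([556.7,22.0])
w=cam('wrist'); s=monitor.state(); pickle.dump(w,open('h1.pkl','wb')); p=s['tcp_pos']; M=np.array(s['tool_rot']); yaw=np.arctan2(M[1,0],M[0,0])
print('tcp',p,'yaw',yaw,'tilt',M[2].round(4),s['force'],s['width'],s['grip_force'],np.linalg.norm(s['dq']))
print('needed tool mm',(M.T@np.r_[Q-p[:2],0]).round(2))
zt=p[2]-19.6+6; g=[p[0],p[1],yaw]
print('held plate (wrist)',box(w,85,45,zt,g))
for n in('top','scene'):
    c=cam(n); pickle.dump(c,open(n+'h.pkl','wb')); print(n,box(c,85,45,zt,g,h=4))
E
python3 chk.py
```

```text
tcp [556.56314784  22.11655015 109.18202582] yaw 0.14071555178540282 tilt [ 1.e-04  1.e-04 -1.e+00] [-0.26390461  0.28693482 -2.19956039] 13.149468664908312 58.61708879470825 0.0038317933139829646
needed tool mm [0.12 0.13 0.  ]
held plate (wrist) (array([5.56786e+02, 2.20500e+01, 1.39000e-01]), [np.float64(-0.08), np.float64(0.28), np.float64(1.1), np.float64(-0.34)])
top (array([5.64421e+02, 3.00310e+01, 2.33000e-01]), [np.float64(1.57), np.float64(1.32), np.float64(-10.82), np.float64(-1.78)])
scene (array([5.55452e+02, 2.34910e+01, 1.13000e-01]), [np.float64(-0.04), np.float64(-0.05), np.float64(0.1), np.float64(0.68)])
```

>>> send_rows --deltas '[[[0.01, 0.01, 1, 0, 0, 0, 0], [0, 0, 1.4, 0, 0, 0, 0], [0, 0, 1.4, 0, 0, 0, 0], [0, 0, 1, 0, 0, 0, 0], [0, 0, 0.3, 0, 0, 0, 0]]]'

```text
time_s: 18.75
tcp_pos: [555.2, 21.8, 56.0]
tool_rot: [[0.99, 0.14, -0.003], [0.14, -0.99, 0.0], [-0.003, -0.001, -1.0]]
force: [0.3, 0.2, -2.9]
width: 13.1
grip_force: 58.6
```

>>> send_rows --deltas '[[[0, 0, 0, 0, 0, 0, 0], [0, 0, 0, 0, 0, 0, 0], [0, 0, 0, 0, 0, 0, 0], [0, 0, 0, 0, 0, 0, 0], [0, 0, 0, 0, 0, 0, 0]]]'

```text
time_s: 19.25
tcp_pos: [557.0, 21.8, 58.6]
tool_rot: [[0.99, 0.14, 0.001], [0.14, -0.99, -0.0], [0.001, 0.0, -1.0]]
force: [-0.8, -0.5, -2.4]
width: 13.0
grip_force: 58.6
```

```bash
python3 chk.py
cat > hl.py <<'E'
from pl import *
w=pickle.load(open('h1.pkl','rb')); s=monitor.state(); p=s['tcp_pos']; M=np.array(s['tool_rot']); yaw=np.arctan2(M[1,0],M[0,0]); zu=p[2]-19.6
R=Ro.from_euler('z',yaw).as_matrix()[:2,:2]; L=np.array([[68,30],[68,-30],[-68,0]])
im=cv2.cvtColor(w['image'],cv2.COLOR_BGR2GRAY)
for l in L[:2]:
    X=np.r_[R@l+p[:2],zu+6]; J=np.r_[R@l+p[:2],22]; u=proj(w,[X])[0]; j=proj(w,[J])[0]; print('plate hole top',u.round(1),'jig hole',j.round(1))
    x0,y0=np.round(u).astype(int); print(im[y0-22:y0+23:2,x0-22:x0+23:2])
E
python3 hl.py
```

```text
tcp [556.92305677  21.72630359  58.47965385] yaw 0.14029160106441735 tilt [ 6.e-04  2.e-04 -1.e+00] [ 0.38991871 -0.18576867 -3.4088116 ] 12.947066943333802 58.57479393482208 0.005284372353058569
needed tool mm [-0.18 -0.3  -0.  ]
held plate (wrist) (array([5.5732e+02, 2.1559e+01, 1.3800e-01]), [np.float64(-0.16), np.float64(0.19), np.float64(1.82), np.float64(-0.22)])
top (array([5.47042e+02, 2.23040e+01, 1.64000e-01]), [np.float64(-3.68), np.float64(1.44), np.float64(1.18), np.float64(-0.35)])
scene (array([5.56397e+02, 2.17450e+01, 1.46000e-01]), [np.float64(-0.01), np.float64(-0.14), np.float64(0.17), np.float64(-0.19)])
plate hole top [201.8 120.2] jig hole [211.  115.6]
[[155 155 153 152 150 151 154 159 158 150 136 119 136 150 152 155 155 150
  154 155 156 156 158]
 [155 156 154 149 150 150 142 129 105  96 112 112 113 111 110 117 149 151
  154 156 158 156 157]
 [155 155 153 150 150 129 106  90 114 115 114 114 115 116 115 115 111 123
  153 155 158 158 158]
 [156 156 154 151 127  85 116 122 118 113 113 113 113 112 114 112 111 110
  112 156 154 158 157]
 [155 156 153 139  78 140 1
[... 3400 characters left out ...]
 71  73 125 164 164]
 [159 160 161 136 113 115 114 110 112 109 111 138 185 185 185 185 185 102
   74 111 156 164 162]
 [159 160 159 157 117 113 111 115 113 111 115 186 187 188 185 182 129  73
   95 148 161 164 162]
 [158 160 161 159 149 121 112 114 114 112 112 186 185 187 174  76  78 108
  140 163 164 163 163]
 [159 160 159 157 158 154 120 106 107 105 109 173 151  77  74  97 134 148
  161 164 161 162 163]
 [159 158 160 159 158 158 159 153 129 112  97  92 100 116 142 154 165 159
  161 161 162 160 165]
 [158 159 160 160 157 158 161 164 162 159 157 156 155 161 160 164 161 160
  160 161 163 161 162]
 [163 162 163 161 160 163 165 166 165 165 165 164 164 164 165 164 163 158
  162 163 162 163 165]]
```

>>> send_rows --deltas '[[[-0.06, -0.06, 0.1, 0, 0, 0, 0], [0, 0, 0.05, 0, 0, 0, 0], [0, 0, 0, 0, 0, 0, 0], [0, 0, 0, 0, 0, 0, 0], [0, 0, 0, 0, 0, 0, 0]]]'

```text
time_s: 19.9
tcp_pos: [556.0, 22.3, 56.6]
tool_rot: [[0.99, 0.14, 0.0], [0.14, -0.99, 0.0], [0.0, -0.0, -1.0]]
force: [-0.3, -0.3, -3.1]
width: 12.9
grip_force: 58.6
```

>>> send_rows --deltas '[[[0, 0, 0, 0, 0, 0, 0], [0, 0, 0, 0, 0, 0, 0], [0, 0, 0, 0, 0, 0, 0], [0, 0, 0, 0, 0, 0, 0], [0, 0, 0, 0, 0, 0, 0]]]'

```text
time_s: 20.4
tcp_pos: [556.0, 22.3, 56.6]
tool_rot: [[0.99, 0.14, 0.0], [0.14, -0.99, 0.0], [0.0, 0.0, -1.0]]
force: [0.9, 0.5, -3.6]
width: 13.2
grip_force: 58.6
```

```bash
python3 chk.py
cat > h2.py <<'E'
from pl import *
w=pickle.load(open('h1.pkl','rb')); s=monitor.state(); p=s['tcp_pos']; M=np.array(s['tool_rot']); yaw=np.arctan2(M[1,0],M[0,0]); zu=p[2]-19.6
R=Ro.from_euler('z',yaw).as_matrix()[:2,:2]; g=cv2.cvtColor(w['image'],cv2.COLOR_BGR2GRAY).astype(np.float32)
def circ(c,z,r,tol,inside_dark):
    # circle of radius r at height z: best centre by mean radial brightness step
    c0=c.copy(); th=np.linspace(0,2*np.pi,120,endpoint=False); d=np.c_[np.cos(th),np.sin(th)]
    def ring(c,rr):
        q=proj(w,np.c_[c+rr*d,np.full(120,z)]).astype(np.float32); return cv2.remap(g,q[:,:1],q[:,1:],cv2.INTER_LINEAR)[:,0]
    best=max(((np.clip(ring(c0+[a,b],r+.5)-ring(c0+[a,b],r-.5),-20 if not inside_dark else 0,60).mean() if inside_dark else np.clip(np.abs(ring(c0+[a,b],r+.4)-ring(c0+[a,b],r-.4)),0,40).mean()),a,b) for a in np.arange(-tol,tol+.01,.2) for b in np.arange(-tol,tol+.01,.2))
    return c0+best[1:],best[0]
for l in np.array([[68,30],[68,-30]]):
    c=R@l+p[:2]; P,sp=circ(c,zu+6,8,2,False); J,sj=circ(c,22,4,2,True)
    print('plate-nom',R.T@(P-c),sp,'jig-nom',R.T@(J-c),sj,'plate-jig (along x,y of clamp)',(R.T@(P-J)).round(2))
E
python3 h2.py
```

```text
tcp [555.98971521  22.30128716  56.66750386] yaw 0.14040496946422748 tilt [ 0.  0. -1.] [-0.22069077  0.31480015 -3.27866623] 12.645858080470141 58.58391880989075 0.003827974964523225
needed tool mm [0.66 0.4  0.  ]
held plate (wrist) (array([5.56185e+02, 2.18670e+01, 1.40000e-01]), [np.float64(0.01), np.float64(0.43), np.float64(-0.1), np.float64(-0.12)])
top (array([5.48624e+02, 2.62240e+01, 2.25000e-01]), [np.float64(2.46), np.float64(1.53), np.float64(-0.43), np.float64(-0.44)])
scene (array([5.55467e+02, 2.25150e+01, 1.41000e-01]), [np.float64(0.0), np.float64(0.18), np.float64(0.05), np.float64(-0.03)])
plate-nom [ 0.48215025 -0.87608855] 37.848778 jig-nom [ 0.68018244 -0.90407513] 39.146664 plate-jig (along x,y of clamp) [-0.2   0.03]
plate-nom [ 0.39606439 -0.05597317] 38.342667 jig-nom [ 0.59409659 -0.08395976] 38.095947 plate-jig (along x,y of clamp) [-0.2   0.03]
```

```bash
python3 -c "
from h import *
print(workorder.finish_job())"
```

```text
the job is handed in; nothing more can be done
None
```

The tile lies seated in the clamp and released, and the cover plate is held level about 15 mm above the end blocks. The two holes the camera could see are centred to within about 0.2 mm; the third was hidden under the gripper. The job is handed in.

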